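# Square a tray of chopsticks into the packing stop

## Task

Two white trays filled with wooden sticks lie in front of the low L-shaped metal stop on the packing table. Push the longer tray along the table into the corner of the stop, so that its long side lies flush against the long rail and its end is up against the short end stop. Only push it, never lift or tip it, and leave the shorter tray and everything else on the table where it is.

Things in the scene. Friction and masses are not known exactly. Their poses are not given: they have to be found in the camera images.
- long_tray: The tray to push: white plastic, 90 x 190 x 35 mm high, filled level with wooden chopsticks (a solid block to the touch, 0.3 to 0.65 kg, slides on the table without rolling). Origin: centre of its underside. Its y axis runs along the 190 mm length, x across the 90 mm width, z up. Starts within 0.3 rad of the stop's yaw.
- stop: L-shaped stop of bare aluminium bar, 22 mm thick, 30 mm high, fixed to the table. Origin: at table height on the long rail's inner face. The rail runs along y from -218 to +212 mm, inner face the plane x = 0, trays on its -x side. The short end stop at its left (+y) end reaches 110 mm towards -x, inner face y = +190 mm. A tray fully home has its centre at x = -45, y = +95 mm in this frame.
- corner (a point): The inner corner of the stop, at table height: where the inner faces of the rail and the end stop meet.
- short_tray: The other tray, to be left alone: same white plastic, 90 x 120 x 35 mm high, filled with short sticks. Origin: centre of its underside; y along the 120 mm length. It lies beside the long tray, to its left or right, at least 20 mm clear of the path of a tray that slides along the rail.
- stamp: Small turned dark-wood hand stamp standing on the table roughly between the two trays, towards the robot: 28 mm across, 58 mm high. Origin: centre of its foot. To be left alone.
- carton_a: White and blue carton of upright chopsticks, 60 x 85 mm, 185 mm high with the sticks, at the left side of the table. Origin: centre of its underside. To be left alone.
- carton_b: A second such carton, same size, in the same row. To be left alone.
- carton_c: A third such carton, same size, in the same row. To be left alone.
- cup: White plastic cup of loose chopsticks at the right side of the table, 80 mm across, 190 mm high with the sticks. Origin: centre of its foot. To be left alone.
- jar: Clear jar with a grey lid at the right side, 52 mm across, 60 mm high. Origin: centre of its foot. To be left alone.
- bundle: Bundle of chopsticks with two paper bands lying on the table beyond the rail, 26 x 200 x 18 mm high. Origin: centre of its underside; y along its length. To be left alone.
Mind the look-alikes: they are no part of the job. What is shaped like the long_tray but turquoise is not meant.

How it is judged (in metres and radians):
At the end, for the whole second after the job is handed in: The long tray lies flat and at rest in the corner of the stop: its centre within 5 mm of fully home against the rail and within 5 mm of fully home against the end stop, its length within 0.035 rad (2 degrees) of the rail's direction (x of long_tray in the frame of stop between -0.05 and -0.04 m and y of long_tray in the frame of stop between 0.09 and 0.1 m and angle between the y axis of long_tray and the y axis of stop, either way round below 0.035 rad and height (world z) of long_tray below 0.004 m and angle between long_tray's own z axis and vertical below 0.04 rad and linear speed of long_tray below 0.01 m/s); the robot touches nothing.
It fails at once if the long tray is lifted (more than 8 mm) or tipped (more than 0.12 rad) (height (world z) of long_tray above 0.008 m or angle between long_tray's own z axis and vertical above 0.12 rad).
It fails at once if the shorter tray is moved more than 15 mm or tipped over (distance of short_tray from where it was at the start of the episode above 0.015 m or angle between short_tray's own z axis and vertical above 0.3 rad).
It fails at once if the stamp, bundle or jar is moved more than 15 mm or tipped over (distance of any of stamp, bundle, jar from where it was at the start of the episode above 0.015 m or angle between any of stamp, bundle, jar's own z axis and vertical above 0.3 rad).
It fails at once if a carton or the cup is moved more than 15 mm or tipped over (distance of any of carton_a, carton_b, carton_c, cup from where it was at the start of the episode above 0.015 m or angle between any of carton_a, carton_b, carton_c, cup's own z axis and vertical above 0.3 rad).
It also fails if it takes over 64 s, if anything falls off the work surface, if the arm or the gripper's body presses on something with over 40 N, if the wrist force passes 120 N, or if a joint passes its speed limit or range.

## Robot

A 6-joint arm with a two-finger parallel gripper is mounted at the origin on the work surface. World frame = base frame: x ahead of the robot, y to its left, z up, the work surface at z = 0. Lengths are in mm, angles in rad, forces in N, time in s.
With the tool pointing down it reaches from about 400 to 925 mm from the base axis. Payload 12.5 kg.
Tool frame: the origin (TCP) lies at the centre of the arm's flange, where the gripper is bolted on; the fingertips stand 190 mm ahead of it and the grasp point (between the pads) lies 171 mm ahead of it; z points along the fingers, y is the line along which they close (so a half turn about z gives the same grasp; the last joint's range is limited). The gripper opens to 95 mm and grips with 3 to 60 N. Pads are 20 mm wide; open, the fingers measure 119 mm over their backs; the gripper's body (75 mm by 180 mm) begins 59 mm behind the grasp point.
Start: joints at [-1.236, 0.491, 1.559, -0, 1.092, -0.106], TCP at [266.683, -565.248, 404.761] pointing down, gripper open.
Joint ranges: [-3.1, 3.1], [-0.84, 2.19], [0.05, 2.79], [-1.13, 4.28], [0.06, 2.93], [-2.69, 2.69]. Speed limits (rad/s): [2.22, 2.22, 2.79, 3.14, 3.14, 3.14].

## Interface

Orientations are given as [roll, pitch, yaw] about the fixed x, y, z axes, in that order (R = Rz(yaw) Ry(pitch) Rx(roll)).
In Python, from cell import env, read_camera, search_frame, cut_out gives the robot as it stands. The module is installed in compiled form; this text tells all that it offers.
- The arm moves only by the tool move_arm, never from a script. Its argument "commands" is a list of rows, each a list of 3 entries, a list of its own where there are three numbers: the shift along the world's x, y, z normalised to -1 to 1, where 1 is 0.03 m, then the turn about the world's z normalised to -1 to 1, where 1 is 0.08 rad, then the opening, from -1 (shut) to 1 (fully open), so that 0 is half open. A call has 1 to 20 rows; each row shifts and turns the commanded pose from where the row before left it; what a row does not reach is not made up. A row lasts 1/12 s, in which the tool goes at most 41.7 mm and 7.16 degrees, less where a joint would pass 70% of its speed; a pose out of reach is approached as far as the arm can. A call with a number of a shift or a turn outside -1 to 1 is refused whole. A call with a gripper value outside its range is refused whole. The fingers move at their own pace and stop on an object; the grip force is fixed at half the most. Time passes only in rows, so rows that do not move let the fingers close. It gives the time, the measured TCP pose, the force, the opening and the grip force at its end, in the units of the state.
- env.state(): the state, without advancing time (a new reading comes with each control period).
- read_camera(name): name is "side" or "top"; returns a dict with "image" (400x640x3 uint8, red, green, blue), "fx", "fy", "cx", "cy" (pixels), "rvec" (rotation vector, rad) and "tvec" (3), from world to camera coordinates, as OpenCV has them. Camera axes: x right, y down, z forward; pixel columns grow to the right and rows downward; lengths in mm; the calibration is good to about 2 mm. A picture is of the moment at which its call begins. There is no depth.
- env.job_done(): hands the job in; it is judged then, once.
Trained networks look in a picture, given as the dict that the camera call returned (one of the last four; its "shot" number tells which), for a name from the list of things; names that differ only in an ending like _2 or _b are one class to them, and where a whole thing is asked for, a point or a joint stands for the part that bears it (a point fixed in the world has none). Each returns a list of dicts, best first, with "confidence" (0 to 1); they miss things now and then, are a little off and sometimes report something else, mostly with a low value. They report only what shows in the picture. A call takes as long as a camera call. They do not tell look-alikes from the thing itself.
- search_frame(thing, picture): "at" ([column, row] in pixels, amid what is visible of it).
- cut_out(thing, picture): "region" (400x640 bool, what is visible of it) and "at" ([column, row] in pixels, amid what is visible of it).
The state is a dict: "t": time; "joints": joint angles; "qvel": joint speeds; "tau": joint torques, N m; "eef_pos": TCP position; "tcp_rot": TCP orientation; "ft_force": force on the tool from outside, world axes, zero at the start; "moment": the same for the moment, N m; "opening": opening from 0.0 (shut) to 1.0 (fully open); "grip_force": force on a finger pad.
Only numpy, scipy, OpenCV 4.12 (cv2) and the standard library are available. Lean on these libraries where they do the work, as an engineer would, in place of code of your own. Each camera call takes 0.05 s, during which the arm holds its last target. There are 200 camera calls.

## Working session

There is one attempt and no reset: what is moved stays moved. The work goes in short steps, Python scripts to look and compute and a tool call to move; the robot and the scene stay as the last step left them, time stands still between calls to the robot, and variables do not carry over. Pictures are saved under pics/ and viewed, at most 10 in all, crops included, and the job is handed in when it is done.

Besides the shell and the picture viewer there is one more tool, called after ">>>" in YAML: its name, and indented under it one key for each argument. move_arm: Moves the arm, as the interface text tells. Its arguments: {"type":"object","properties":{"commands":{"type":"array","items":{"type":"array"}}},"required":["commands"]}

```bash
mkdir -p pics
cat > h.py <<'E'
import numpy as np, cv2
from cell import env, read_camera, search_frame, cut_out
def ray(p,px,z):
    K=np.array([[p['fx'],0,p['cx']],[0,p['fy'],p['cy']],[0,0,1.]])
    R,_=cv2.Rodrigues(np.array(p['rvec'],float)); t=np.array(p['tvec'],float).ravel()
    px=np.atleast_2d(np.array(px,float)); d=(np.linalg.inv(K)@np.c_[px,np.ones(len(px))].T); d=(R.T@d).T; c=-R.T@t
    return c+d*((z-c[2])/d[:,2])[:,None]
def proj(p,X):
    K=np.array([[p['fx'],0,p['cx']],[0,p['fy'],p['cy']],[0,0,1.]])
    return cv2.projectPoints(np.array(X,float).reshape(-1,3),np.array(p['rvec'],float),np.array(p['tvec'],float),K,None)[0].reshape(-1,2)
E
cat > a.py <<'E'
from h import *
print(env.state()['t'],env.state()['tcp_rot'])
for n in('top','side'):
    p=read_camera(n); cv2.imwrite(f'pics/{n}0.png',p['image'][:,:,::-1])
    R,_=cv2.Rodrigues(np.array(p['rvec'],float)); print(n,p['fx'],(-R.T@np.array(p['tvec'],float).ravel()).round())
    for th in('long_tray','short_tray','stop','stamp','carton_a','cup','jar','bundle'):
        for r in cut_out(th,p)[:4]:
            if r['confidence']<.2: continue
            m=r['region'].astype(np.uint8); b=cv2.minAreaRect(cv2.findNonZero(m)) if m.any() else None
            z=35 if 'tray' in th else 0
            print(th,round(r['confidence'],2),np.round(r['at']),m.sum(),ray(p,r['at'],z)[0,:2].round(), ray(p,cv2.boxPoints(b),z)[:,:2].round().tolist() if 'tray' in th or th=='stop' else '')
E
python3 a.py
```

```text
0.0 [-3.14044830e+00 -1.31989332e-04  4.40758606e-01]
top 493.3900861386643 [ 396.   15. 1576.]
long_tray 0.66 [373. 224.] 1815 [ 474. -175.] [[438.0, -73.0], [533.0, -82.0], [516.0, -276.0], [422.0, -266.0]]
long_tray 0.62 [410. 277.] 991 [ 311. -287.] [[323.0, -169.0], [361.0, -364.0], [302.0, -375.0], [264.0, -180.0]]
short_tray 0.92 [304. 221.] 1153 [483.  44.] [[456.0, 102.0], [549.0, 86.0], [528.0, -35.0], [435.0, -19.0]]
stop 0.57 [311. 157.] 1419 [692.  20.] [[573.0, 191.0], [710.0, 191.0], [704.0, -249.0], [567.0, -245.0]]
stamp 0.4 [344. 240.] 50 [423. -85.] 
carton_a 0.81 [172. 213.] 906 [512. 462.] 
carton_a 0.77 [186. 159.] 991 [686. 425.] 
carton_a 0.68 [187. 180.] 913 [618. 420.] 
cup 0.62 [454. 168.] 755 [ 655. -445.] 
cup 0.47 [169. 212.] 895 [516. 472.] 
jar 0.52 [448. 214.] 231 [ 507. -419.] 
jar 0.39 [171. 211.] 880 [520. 467.] 
bundle 0.91 [326. 138.] 559 [754. -30.] 
bundle 0.61 [183. 160.] 937 [682. 434.] 
bundle 0.35 [373. 222.] 1761 [ 482. -177.] 
side 424.49418126259104 [249. 962. 628.]
long_tray 0.66 [406. 174.] 953 [ 298. -262.] [[369.0, -364.0], [270.0, -399.0], [249.0, -139.0], [334.0, -110.0]]
long_tray 0.62 [322. 215.] 1359 [483.  54.] [[542.0, 128.0], [570.0, -56.0], [433.0, -17.0], [423.0, 154.0]]
long_tray 0.56 [344. 184.] 1311 [ 466. -135.] [[535.0, -54.0], [521.0, -364.0], [409.0, -249.0], [440.0, 21.0]]
short_tray 0.84 [320. 212.] 1260 [492.  42.] [[541.0, 121.0], [564.0, -56.0], [434.0, -12.0], [428.0, 151.0]]
stop 0.62 [257. 212.] 1542 [672.  44.] [[710.0, 180.0], [896.0, -337.0], [692.0, -306.0], [572.0, 183.0]]
carton_a 0.78 [210. 270.] 3149 [675. 307.] 
carton_a 0.74 [173. 264.] 3250 [767. 314.] 
carton_a 0.71 [250. 283.] 3127 [572. 318.] 
jar 0.79 [348. 149.] 272 [ 528. -473.] 
bundle 0.85 [240. 194.] 538 [762. -37.]
```

Run:
```python
import cv2
a=cv2.imread('pics/top0.png')[110:310,130:490]
cv2.imwrite('pics/topc.png',cv2.resize(a,(792,440),interpolation=cv2.INTER_CUBIC))
```

```text
(no output)
```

View pics/topc.png

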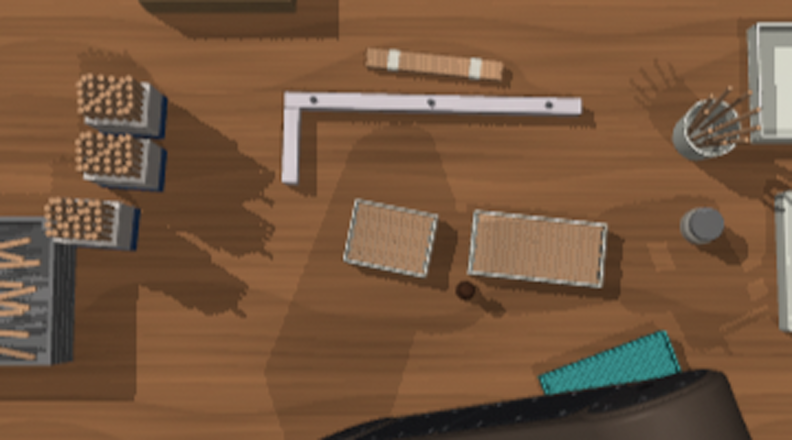

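View pics/side0.png

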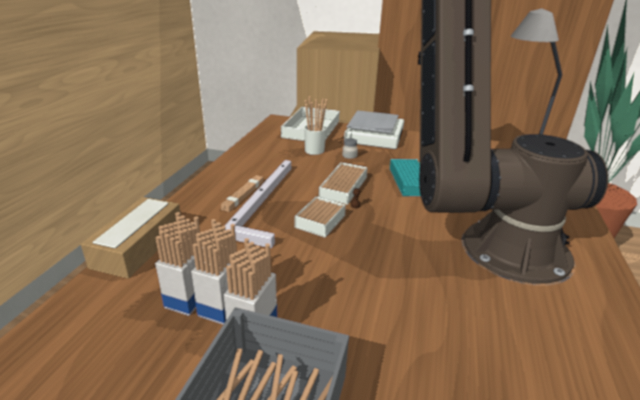

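The long tray candidates in the full top picture are:
- White, filled with sticks, at (374,223) (crop (537,248)). This is the one meant.
- Turquoise, at (410,277) (crop (612,365)). This is the look-alike.
- White, at (304,221). This is the shorter tray.

The enlarged crop confirms this. The stamp is at full-frame (342,242). Next I'll fit exact poses to both views.

```bash
cat > fit.py <<'E'
from h import *
from scipy.optimize import minimize
def box(x0,x1,y0,y1,h): return np.array([[x,y,z] for x in(x0,x1) for y in(y0,y1) for z in(0,h)],float)
MOD={'long_tray':[box(-45,45,-95,95,35)],'short_tray':[box(-45,45,-60,60,35)],
 'stop':[box(0,22,-218,212,30),box(-110,0,190,212,30)]}
def fit(th,views,x0):
    def cost(v,dbg=False):
        c,s=np.cos(v[2]),np.sin(v[2]); R=np.array([[c,-s,0],[s,c,0],[0,0,1]]); f=[]
        for p,m in views:
            im=np.zeros((1600,2560),np.uint8)
            for b in MOD[th]:
                q=proj(p,b@R.T+[v[0],v[1],0])*4+1.5
                cv2.fillConvexPoly(im,cv2.convexHull(np.round(q*16).astype(np.int32)),255,shift=4)
            g=cv2.resize(im,(640,400),interpolation=cv2.INTER_AREA)/255.
            f.append(np.abs(g-m).sum()/m.sum())
        return f if dbg else sum(f)
    x0=np.array(x0,float); S=np.vstack([x0]+[x0+d for d in([15,0,0],[0,15,0],[0,0,.1])])
    r=minimize(cost,x0,method='Nelder-Mead',options=dict(initial_simplex=S,xatol=.02,fatol=1e-4))
    r=minimize(cost,r.x,method='Nelder-Mead',options=dict(initial_simplex=np.vstack([r.x]+[r.x+d for d in([-6,3,0],[3,6,0],[0,0,-.04])]),xatol=.02,fatol=1e-4))
    return r.x,cost(r.x,True)
def best(th,p,w):
    rs=[r for r in cut_out(th,p) if r['confidence']>.2 and r['region'].any()]
    rs=[r for r in rs if np.linalg.norm(np.array(r['at'])-proj(p,w)[0])<25]
    return rs[0]['region'].astype(float) if rs else None
def measure(guess):
    P=[read_camera(n) for n in('top','side')]; out={}
    for th,g in guess.items():
        w=[g[0],g[1],20] if th!='stop' else None
        V=[]
        for p in P:
            m=best(th,p,w) if w else cut_out(th,p)[0]['region'].astype(float)
            if m is not None: V.append((p,m))
        for k in [V[:1],V[1:],V] if len(V)>1 else [V]:
            if k: r=fit(th,k,g); print(th,len(k),r[0].round(3),np.round(r[1],3)); out[th]=r[0]
    return P,out
def rel(a,s):
    c,n=np.cos(s[2]),np.sin(s[2]); d=a[:2]-s[:2]; return np.array([c*d[0]+n*d[1],-n*d[0]+c*d[1],a[2]-s[2]])
E
python3 - <<'E'
from fit import *
P,o=measure({'long_tray':(478,-174,-.08),'short_tray':(492,34,-.17),'stop':(680,0,.01)})
for k in o: print(k,rel(o[k],o['stop']).round(3))
s=o['stop'];c,n=np.cos(s[2]),np.sin(s[2]);print('home',s[:2]+[c*-45-n*95,n*-45+c*95])
for th in('stamp','jar','cup'):
  for p in P:
    for r in search_frame(th,p)[:2]:print(th,r['confidence'],r['at'],ray(p,r['at'],30)[0].round())
E
```

```text
long_tray 1 [ 4.76819e+02 -1.77395e+02 -1.06000e-01] [0.048]
long_tray 1 [ 4.81120e+02 -1.81152e+02 -1.07000e-01] [0.05]
long_tray 2 [ 4.77861e+02 -1.78866e+02 -1.09000e-01] [0.057 0.085]
short_tray 1 [ 4.92349e+02  3.32620e+01 -2.00000e-01] [0.034]
short_tray 1 [ 4.95053e+02  2.78100e+01 -1.93000e-01] [0.046]
short_tray 2 [ 4.9326e+02  3.1532e+01 -1.8800e-01] [0.059 0.085]
stop 1 [ 6.77563e+02 -2.54710e+01 -2.10000e-02] [0.109]
stop 1 [ 6.81292e+02 -3.31990e+01 -2.10000e-02] [0.209]
stop 2 [ 6.78578e+02 -2.67480e+01 -2.30000e-02] [0.139 0.284]
long_tray [-1.97190e+02 -1.56664e+02 -8.60000e-02]
short_tray [-1.86602e+02  5.40300e+01 -1.65000e-01]
stop [0. 0. 0.]
home [635.76086947  69.25523362]
stamp 0.58 [341.2, 240.8] [422. -74.  30.]
jar 0.57 [448.1, 215.8] [ 500. -411.   30.]
jar 0.63 [349.4, 148.0] [ 512. -415.   30.]
cup 0.68 [455.5, 164.8] [ 662. -440.   30.]
cup 0.83 [312.1, 124.6] [ 706. -598.   30.]
```

>>> move_arm:
  commands:
    - [[0.33,0.99,0],[0,0,-0.445],0.2]
    - [[0.33,0.99,0],[0,0,-0.445],0.2]
    - [[0.33,0.99,0],[0,0,-0.445],0.2]
    - [[0.33,0.99,0],[0,0,-0.445],0.2]
    - [[0.33,0.99,0],[0,0,-0.445],0.2]
    - [[0.33,0.99,0],[0,0,-0.445],0.2]
    - [[0.33,0.99,0],[0,0,-0.445],0.2]
    - [[0.33,0.99,0],[0,0,-0.445],0.2]
    - [[0.33,0.99,0],[0,0,-0.445],0.2]
    - [[0.33,0.99,0],[0,0,-0.445],0.2]
    - [[0.33,0.99,0],[0,0,-0.445],0.2]
    - [[0.33,0.99,0],[0,0,-0.445],0.2]
    - [[0.33,0.99,0],[0,0,-0.445],0.2]
    - [[0,0,0],[0,0,0],0.2]
    - [[0,0,0],[0,0,0],0.2]

```text
schema error: expected a number
```

>>> move_arm:
  commands:
    - [[0.33,0.99,0],-0.445,0.2]
    - [[0.33,0.99,0],-0.445,0.2]
    - [[0.33,0.99,0],-0.445,0.2]
    - [[0.33,0.99,0],-0.445,0.2]
    - [[0.33,0.99,0],-0.445,0.2]
    - [[0.33,0.99,0],-0.445,0.2]
    - [[0.33,0.99,0],-0.445,0.2]
    - [[0.33,0.99,0],-0.445,0.2]
    - [[0.33,0.99,0],-0.445,0.2]
    - [[0.33,0.99,0],-0.445,0.2]
    - [[0.33,0.99,0],-0.445,0.2]
    - [[0.33,0.99,0],-0.445,0.2]
    - [[0.33,0.99,0],-0.445,0.2]
    - [[0,0,0],0,0.2]
    - [[0,0,0],0,0.2]

```text
t: 2.85
eef_pos: [395.7, -178.0, 405.0]
tcp_rot: [3.141, -0.0, -0.019]
ft_force: [-0.3, -0.2, -0.3]
opening: 0.596
grip_force: 0.0
```

>>> move_arm:
  commands:
    - [[0,0,-0.9],0,0.2]
    - [[0,0,-0.9],0,0.2]
    - [[0,0,-0.9],0,0.2]
    - [[0,0,-0.9],0,0.2]
    - [[0,0,-0.9],0,0.2]
    - [[0,0,-0.9],0,0.2]
    - [[0,0,-0.7],0,0.2]
    - [[0,0,-0.4],0,0.2]
    - [[0,0,-0.3],0,0.2]
    - [[0,0,0],0,0.2]
    - [[0,0,0],0,0.2]

```text
t: 3.77
eef_pos: [395.4, -179.7, 200.8]
tcp_rot: [-3.142, 0.0, -0.023]
ft_force: [-0.2, 0.0, 1.1]
opening: 0.602
grip_force: 0.0
```

Run:
```python
from h import *
p=read_camera('side');cv2.imwrite('pics/s1.png',cv2.resize(p['image'][110:270,220:460,::-1],(792,528),interpolation=cv2.INTER_CUBIC))
print(env.state()['ft_force'])
```

```text
[ 0.50837431 -0.30648695 -0.29629697]
```

View pics/s1.png

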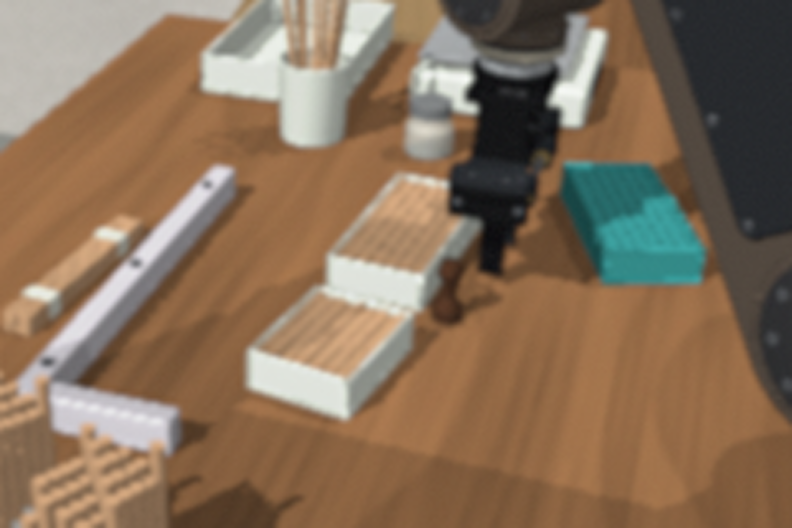

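The side crop shows the fingers at (495,265), behind the long tray and clear of the stamp at (450,290). I'll push the tray towards the rail.

>>> move_arm:
  commands:
    - [[0.27,-0.006,0],0,0.2]
    - [[0.27,-0.006,0],0,0.2]
    - [[0.27,-0.006,0],0,0.2]
    - [[0.27,-0.006,0],0,0.2]
    - [[0.27,-0.006,0],0,0.2]
    - [[0.27,-0.006,0],0,0.2]
    - [[0.27,-0.006,0],0,0.2]
    - [[0.27,-0.006,0],0,0.2]
    - [[0.27,-0.006,0],0,0.2]
    - [[0.27,-0.006,0],0,0.2]
    - [[0.27,-0.006,0],0,0.2]
    - [[0.27,-0.006,0],0,0.2]
    - [[0.27,-0.006,0],0,0.2]
    - [[0.27,-0.006,0],0,0.2]
    - [[0.27,-0.006,0],0,0.2]
    - [[0.27,-0.006,0],0,0.2]
    - [[0.27,-0.006,0],0,0.2]
    - [[0.27,-0.006,0],0,0.2]
    - [[0.2,-0.006,0],0,0.2]
    - [[0.1,-0.006,0],0,0.2]

```text
t: 5.48
eef_pos: [551.0, -182.8, 200.7]
tcp_rot: [3.141, -0.0, -0.022]
ft_force: [-3.0, -0.1, 1.5]
opening: 0.6
grip_force: 1.2
```

Run:
```python
from fit import *
P,o=measure({'long_tray':(620,-182,-.02),'stop':(680,-26,-.02)})
for k in o: print(k,rel(o[k],o['stop']).round(3))
```

```text
long_tray 1 [ 6.13243e+02 -1.75080e+02  3.70000e-02] [1.735]
long_tray 1 [ 6.23817e+02 -1.71788e+02  2.17000e-01] [0.35]
long_tray 2 [ 6.21567e+02 -1.74538e+02  1.54000e-01] [1.759 0.362]
stop 1 [ 6.77696e+02 -2.47580e+01 -2.40000e-02] [0.097]
stop 1 [ 6.81302e+02 -3.34260e+01 -1.80000e-02] [0.173]
stop 2 [ 6.78554e+02 -2.67710e+01 -2.20000e-02] [0.124 0.262]
long_tray [ -53.731 -148.982    0.176]
stop [0. 0. 0.]
```

>>> move_arm:
  commands:
    - [[0.12,-0.003,0],0,0.2]
    - [[0.12,-0.003,0],0,0.2]
    - [[0.12,-0.003,0],0,0.2]
    - [[0.12,-0.003,0],0,0.2]
    - [[0.1,-0.002,0],0,0.2]

```text
t: 6.2
eef_pos: [568.0, -183.2, 200.7]
tcp_rot: [3.142, 0.0, -0.022]
ft_force: [-1.5, 0.3, -0.1]
opening: 0.598
grip_force: 1.1
```

>>> move_arm:
  commands:
    - [[0.07,0,0],0,0.2]
    - [[0.07,0,0],0,0.2]

```text
t: 6.37
eef_pos: [572.0, -183.1, 200.8]
tcp_rot: [3.142, 0.0, -0.022]
ft_force: [-1.7, -0.1, 1.2]
opening: 0.599
grip_force: 1.0
```

>>> move_arm:
  commands:
    - [[0.07,0,0],0,0.2]
    - [[0,0,0],0,0.2]

```text
t: 6.53
eef_pos: [574.1, -183.1, 200.7]
tcp_rot: [-3.142, 0.0, -0.022]
ft_force: [-1.5, 1.4, 0.3]
opening: 0.599
grip_force: 0.9
```

>>> move_arm:
  commands:
    - [[0.07,0,0],0,0.2]
    - [[0.03,0,0],0,0.2]

```text
t: 6.7
eef_pos: [575.3, -183.2, 200.7]
tcp_rot: [-3.14, 0.006, -0.022]
ft_force: [-21.7, -4.4, 14.5]
opening: 0.599
grip_force: 10.8
```

>>> move_arm:
  commands:
    - [[0.07,0,0],0,0.2]
    - [[0.03,0,0],0,0.2]

```text
t: 6.87
eef_pos: [576.5, -183.4, 200.6]
tcp_rot: [-3.139, 0.013, -0.022]
ft_force: [-37.0, -6.5, 20.3]
opening: 0.599
grip_force: 18.2
```

>>> move_arm:
  commands:
    - [[-0.3,0,0],0,0.2]
    - [[-0.8,0,0],0,0.2]
    - [[-0.9,0,0],0,0.2]
    - [[0,0,0.9],0,-0.2]
    - [[0,0,0.9],0,-0.2]
    - [[0,0,0.9],0,-0.2]
    - [[0,0,0.9],0,-0.2]
    - [[0,0,0.9],0,-0.2]
    - [[0,0,0],0,-0.2]

```text
t: 7.62
eef_pos: [520.5, -183.4, 340.6]
tcp_rot: [3.138, -0.008, -0.022]
ft_force: [-0.5, -0.0, 0.9]
opening: 0.4
grip_force: 0.0
```

Run:
```python
from fit import *
print(env.state()['joints'],env.state()['eef_pos'])
P,o=measure({'long_tray':(628,-182,-.02),'short_tray':(493,31,-.19)})
S=np.array([678.5,-26.7,-.022])
for k in o: print(k,rel(o[k],S).round(3))
p=P[0];cv2.imwrite('pics/t2.png',cv2.resize(p['image'][110:310,130:490,::-1],(792,440),interpolation=cv2.INTER_CUBIC))
```

```text
[-4.58415588e-01  4.63301266e-01  1.81275809e+00  7.32839021e-05
  8.57086870e-01  1.13432096e+00] [ 520.53881624 -183.38166762  340.63531197]
long_tray 1 [ 6.32423e+02 -1.80625e+02 -1.80000e-02] [0.044]
short_tray 1 [ 4.92207e+02  3.35820e+01 -2.14000e-01] [0.034]
short_tray 1 [ 4.96519e+02  3.00310e+01 -1.86000e-01] [0.047]
short_tray 2 [ 4.93172e+02  3.25850e+01 -2.10000e-01] [0.046 0.087]
long_tray [-4.26790e+01 -1.54901e+02  4.00000e-03]
short_tray [-186.587   55.194   -0.188]
```

View pics/t2.png

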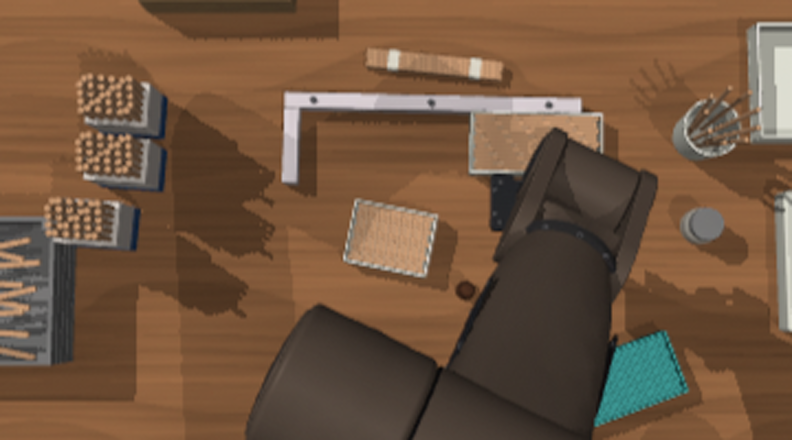

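>>> move_arm:
  commands:
    - [[0.174,-0.22,0],0.98,-0.2]
    - [[0.174,-0.22,0],0.98,-0.2]
    - [[0.174,-0.22,0],0.98,-0.2]
    - [[0.174,-0.22,0],0.98,-0.2]
    - [[0.174,-0.22,0],0.98,-0.2]
    - [[0.174,-0.22,0],0.98,-0.2]
    - [[0.174,-0.22,0],0.98,-0.2]
    - [[0.174,-0.22,0],0.98,-0.2]
    - [[0.174,-0.22,0],0.98,-0.2]
    - [[0.174,-0.22,0],0.98,-0.2]
    - [[0.174,-0.22,0],0.98,-0.2]
    - [[0.174,-0.22,0],0.98,-0.2]
    - [[0.174,-0.22,0],0.98,-0.2]
    - [[0.174,-0.22,0],0.98,-0.2]
    - [[0.174,-0.22,0],0.98,-0.2]
    - [[0.174,-0.22,0],0.98,-0.2]
    - [[0.174,-0.22,0],0.98,-0.2]
    - [[0.174,-0.22,0],0.98,-0.2]
    - [[0.174,-0.22,0],0.98,-0.2]
    - [[0.174,-0.22,0],0.98,-0.2]

```text
t: 9.58
eef_pos: [624.6, -315.5, 334.2]
tcp_rot: [-3.14, -0.001, 1.55]
ft_force: [0.2, -0.1, 0.0]
opening: 0.4
grip_force: 0.0
```

>>> move_arm:
  commands:
    - [[0,0,0],0,-0.2]
    - [[0,0,0],0,-0.2]

```text
t: 9.75
eef_pos: [624.2, -315.3, 334.4]
tcp_rot: [-3.14, -0.001, 1.543]
ft_force: [-0.6, 0.4, 0.2]
opening: 0.4
grip_force: 0.0
```

Run:
```python
from fit import *
P,o=measure({'long_tray':(631,-182,-.02)})
for n,p in zip('ts',P):
  print(n,proj(p,[625,-315,150]),search_frame('cup',p)[:1])
p=P[1];cv2.imwrite('pics/s3.png',cv2.resize(p['image'][80:240,200:440,::-1],(792,528),interpolation=cv2.INTER_CUBIC))
```

```text
long_tray 1 [ 6.33154e+02 -1.82614e+02 -2.20000e-02] [0.037]
t [[425.30599089 170.37202531]] []
s [[311.52193645 121.18881699]] [{'at': [312.9, 131.1], 'confidence': 0.95}]
```

View pics/s3.png

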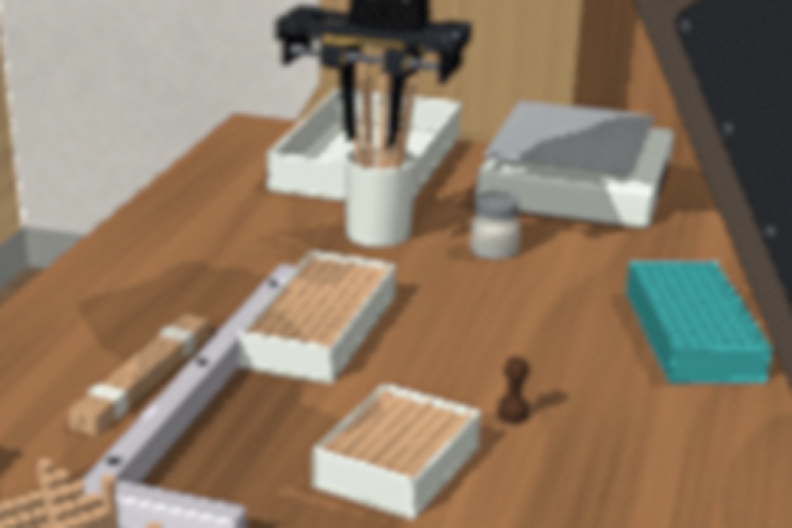

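The tray is flush on the rail at crop (315,310), and the fingers are at (370,140), above and beyond its right end. Next I descend and push along the rail.

>>> move_arm:
  commands:
    - [[0,0,-0.8],0,-0.2]
    - [[0,0,-0.8],0,-0.2]
    - [[0,0,-0.8],0,-0.2]
    - [[0,0,-0.8],0,-0.2]
    - [[0,0,-0.7],0,-0.2]
    - [[0,0,-0.4],0,-0.2]
    - [[0,0,-0.14],0,-0.2]
    - [[0,0,0],0,-0.2]
    - [[0,0,0],0,-0.2]

```text
t: 10.8
eef_pos: [624.5, -315.3, 203.6]
tcp_rot: [3.14, 0.001, 1.546]
ft_force: [-0.4, -0.4, 0.7]
opening: 0.404
grip_force: 0.0
```

>>> move_arm:
  commands:
    - [[0.006,0.27,0],0,-0.2]
    - [[0.006,0.27,0],0,-0.2]
    - [[0.006,0.27,0],0,-0.2]
    - [[0.006,0.27,0],0,-0.2]
    - [[0.006,0.27,0],0,-0.2]
    - [[0.006,0.27,0],0,-0.2]
    - [[0.006,0.27,0],0,-0.2]
    - [[0.006,0.27,0],0,-0.2]
    - [[0.006,0.27,0],0,-0.2]
    - [[0.006,0.27,0],0,-0.2]
    - [[0.006,0.27,0],0,-0.2]
    - [[0.006,0.27,0],0,-0.2]
    - [[0.006,0.27,0],0,-0.2]
    - [[0.006,0.27,0],0,-0.2]
    - [[0.006,0.27,0],0,-0.2]
    - [[0.006,0.27,0],0,-0.2]
    - [[0.006,0.27,0],0,-0.2]
    - [[0.006,0.27,0],0,-0.2]
    - [[0.006,0.2,0],0,-0.2]
    - [[0.006,0.1,0],0,-0.2]

```text
t: 12.47
eef_pos: [627.9, -159.3, 202.5]
tcp_rot: [-3.141, -0.0, 1.547]
ft_force: [-0.5, -2.4, 0.0]
opening: 0.398
grip_force: 1.0
```

Run:
```python
from fit import *
P,o=measure({'long_tray':(633,-50,-.02)})
p=P[0];cv2.imwrite('pics/t4.png',cv2.resize(p['image'][110:310,130:490,::-1],(792,440),interpolation=cv2.INTER_CUBIC))
```

```text
long_tray 1 [ 6.3282e+02 -4.4405e+01 -4.1000e-02] [0.363]
long_tray 1 [ 6.34342e+02 -5.47530e+01 -2.70000e-02] [0.03]
long_tray 2 [ 6.33208e+02 -4.86710e+01 -1.80000e-02] [0.371 0.065]
```

View pics/t4.png

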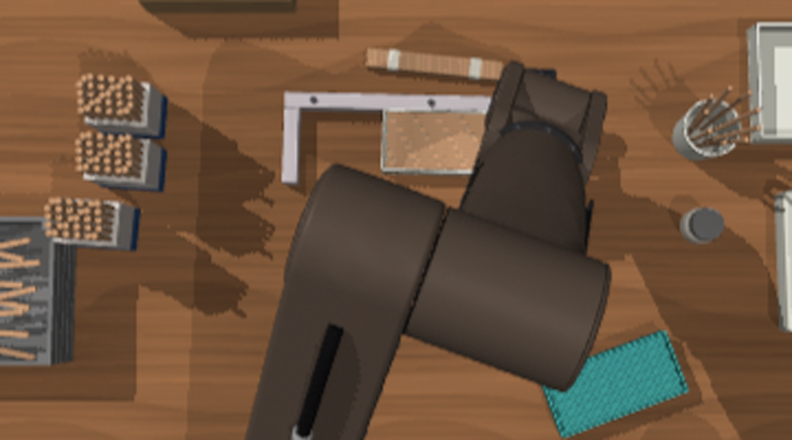

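The tray slides along the rail, still aligned; its left end is at crop (383,140), heading for the end stop at (300,145). I continue pushing.

>>> move_arm:
  commands:
    - [[0.006,0.27,0],0,-0.2]
    - [[0.006,0.27,0],0,-0.2]
    - [[0.006,0.27,0],0,-0.2]
    - [[0.006,0.27,0],0,-0.2]
    - [[0.006,0.27,0],0,-0.2]
    - [[0.006,0.27,0],0,-0.2]
    - [[0.006,0.27,0],0,-0.2]
    - [[0.006,0.27,0],0,-0.2]
    - [[0.006,0.27,0],0,-0.2]
    - [[0.006,0.27,0],0,-0.2]
    - [[0.006,0.27,0],0,-0.2]
    - [[0.006,0.27,0],0,-0.2]
    - [[0.004,0.15,0],0,-0.2]
    - [[0,0.1,0],0,-0.2]
    - [[0,0.1,0],0,-0.2]

```text
t: 13.92
eef_pos: [630.2, -52.3, 202.6]
tcp_rot: [3.141, 0.0, 1.546]
ft_force: [0.1, -2.1, 0.1]
opening: 0.4
grip_force: 0.6
```

>>> move_arm:
  commands:
    - [[0,0.08,0],0,-0.2]
    - [[0,0.03,0],0,-0.2]

```text
t: 14.08
eef_pos: [630.2, -49.2, 202.6]
tcp_rot: [3.141, -0.0, 1.546]
ft_force: [-0.3, -1.6, -0.8]
opening: 0.402
grip_force: 0.7
```

>>> move_arm:
  commands:
    - [[0,0.06,0],0,-0.2]
    - [[0,0.03,0],0,-0.2]

```text
t: 14.25
eef_pos: [630.2, -46.7, 202.6]
tcp_rot: [3.141, 0.0, 1.546]
ft_force: [0.8, -1.4, -0.2]
opening: 0.397
grip_force: 0.7
```

>>> move_arm:
  commands:
    - [[0,0.08,0],0,-0.2]
    - [[0,0.08,0],0,-0.2]

```text
t: 14.42
eef_pos: [630.2, -41.9, 202.6]
tcp_rot: [3.141, 0.0, 1.546]
ft_force: [0.8, -1.8, -0.4]
opening: 0.401
grip_force: 0.7
```

>>> move_arm:
  commands:
    - [[0,0.06,0],0,-0.2]
    - [[0,0.03,0],0,-0.2]

```text
t: 14.58
eef_pos: [630.2, -38.9, 202.6]
tcp_rot: [3.141, 0.0, 1.546]
ft_force: [0.9, -7.7, -0.6]
opening: 0.4
grip_force: 3.9
```

>>> move_arm:
  commands:
    - [[0,0.06,0],0,-0.2]
    - [[0,0.03,0],0,-0.2]

```text
t: 14.75
eef_pos: [630.4, -38.2, 202.7]
tcp_rot: [3.14, 0.003, 1.547]
ft_force: [-0.8, -24.5, -0.6]
opening: 0.396
grip_force: 12.4
```

End stop contact reached. I back off, rise and look.

>>> move_arm:
  commands:
    - [[0,-0.2,0],0,-0.2]
    - [[0,-0.6,0],0,-0.2]
    - [[0,-0.8,0],0,-0.2]
    - [[0,0,0.9],0,-0.2]
    - [[0,0,0.9],0,-0.2]
    - [[0,0,0.9],0,-0.2]
    - [[0,0,0.9],0,-0.2]
    - [[0,0,0.9],0,-0.2]
    - [[0,-0.9,0],0,-0.2]
    - [[0,-0.9,0],0,-0.2]
    - [[0,-0.9,0],0,-0.2]
    - [[0,-0.9,0],0,-0.2]
    - [[0,-0.9,0],0,-0.2]
    - [[0,0,0],0,-0.2]
    - [[0,0,0],0,-0.2]

```text
t: 16.0
eef_pos: [629.9, -220.5, 337.3]
tcp_rot: [-3.141, -0.0, 1.544]
ft_force: [0.4, 0.4, -0.6]
opening: 0.399
grip_force: 0.0
```

Run:
```python
from fit import *
P,o=measure({'long_tray':(635,70,-.02),'short_tray':(493,31,-.19),'stop':(678,-26,-.02)})
for k in o: print(k,rel(o[k],o['stop']).round(3))
a=cv2.resize(P[0]['image'][140:240,240:420,::-1],(792,440),interpolation=cv2.INTER_CUBIC)
cv2.imwrite('pics/t5.png',a)
b=cv2.resize(P[1]['image'][140:270,200:395,::-1],(792,528),interpolation=cv2.INTER_CUBIC)
cv2.imwrite('pics/s5.png',b)
```

```text
long_tray 1 [ 6.3415e+02  7.0444e+01 -3.0000e-02] [0.036]
long_tray 1 [ 6.37512e+02  3.60190e+01 -2.20000e-02] [0.189]
long_tray 2 [ 6.35481e+02  6.76390e+01 -2.70000e-02] [0.067 0.262]
short_tray 1 [ 5.0407e+02  2.9434e+01 -1.9900e-01] [1.252]
short_tray 1 [ 4.95333e+02  2.83050e+01 -1.80000e-01] [0.055]
short_tray 2 [ 4.95304e+02  2.95600e+01 -1.70000e-01] [1.253 0.06 ]
stop 1 [ 6.78002e+02 -2.47450e+01 -2.20000e-02] [0.475]
stop 1 [ 6.82015e+02 -3.32890e+01 -1.80000e-02] [0.725]
stop 2 [ 6.79295e+02 -2.61900e+01 -2.40000e-02] [0.495 0.785]
long_tray [-4.6027e+01  9.2763e+01 -4.0000e-03]
short_tray [-1.85262e+02  5.13700e+01 -1.46000e-01]
stop [0. 0. 0.]
```

View pics/t5.png

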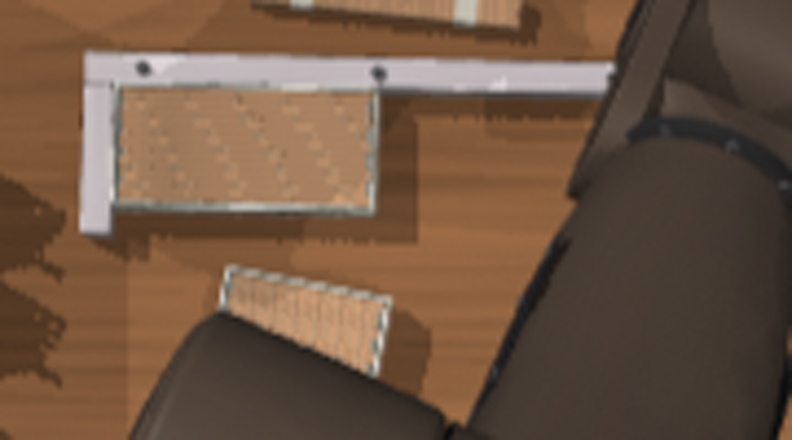

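View pics/s5.png

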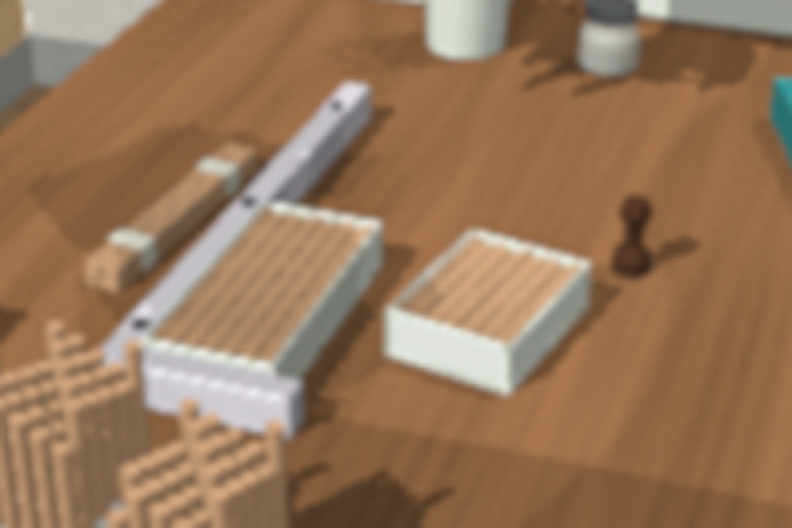

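Both crops show the tray snug in the corner. Fitted from the top view alone, it is at about x -46, y 94 mm in the stop frame, with its yaw within 0.01 rad. Everything else is in place.

```bash
python3 -c "
from cell import env
print(env.job_done())"
```

```text
the job is handed in; nothing more can be done
None
```

I pushed the long tray into the corner of the stop, flush with the rail and up against the end stop, and handed the job in at about 16 s of the 64 s allowed; the hand-in returned no verdict, but my last top view put the tray within about 1 mm of home and 0.01 rad of the rail.

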